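# Unclip the dry box and set out the eyepieces

### The arm

A 7-joint arm with a two-finger parallel gripper is mounted at the origin on the work surface. World frame = base frame: x ahead of the robot, y to its left, z up, the work surface at z = 0. Lengths are in m, angles in rad, forces in N, time in s.
With the tool pointing down it reaches from about 0.4 to 0.85 m from the base axis. Payload 10.4 kg.
Tool frame: the origin (TCP) lies on the centre line of the jaws, within the pads' length; the fingertips stand 14 mm ahead of it and the grasp point (between the pads) lies 5 mm behind it (manip.tip_reach is the distance from the TCP to the fingertips, in m); z points along the fingers, y is the line along which they close (so a half turn about z gives the same grasp; the last joint's range is limited). The gripper opens to 85 mm and grips with 20 to 120 N. Pads are 22 mm wide; open, the fingers measure 114 mm over their backs; the gripper's body (76 mm by 85 mm) begins 54 mm behind the grasp point. The pads swing forward as they close: fully open they stand 13 mm farther back than shut.
Start: joints at [1.309, 0.332, -0.065, 1.46, 0.022, 1.35, -0.088], TCP at [0.148, -0.607, 0.206] pointing down, gripper open.
Joint ranges: [-2.6, 2.6], [-0.5, 2.12], [-1.47, 1.34], [0.16, 2.42], [-1.27, 4.41], [0.06, 2.06], [-2.6, 2.6]. Speed limits (rad/s): [2.22, 2.22, 2.79, 2.79, 3.14, 3.14, 3.14].

### API

Orientations are given as a unit quaternion [x, y, z, w].
In Python, from workcell import manip gives the robot as it stands.
- The arm moves only by the shell command python3 -m pendant 'ROWS' [FORCE]. ROWS is JSON, a list of rows, each a list of 7 numbers: the shift along the tool's x, y, z in units of 50 mm (1.0 is 50 mm), then the turn, a rotation vector about the tool's x, y, z in units of 8 degrees (1.0 is 8 degrees), then the opening, from -1 (shut) to 1 (fully open), so that 0 is half open. In form: [[dx, dy, dz, ax, ay, az, jaw], ...]. A call has exactly 10 rows; each row is the pose to reach, as a shift and turn from the pose commanded when the call began, along the tool's axes at that moment; what a row does not reach only later rows make up. A row lasts 1/8 s, in which the tool goes at most 62.5 mm and 10.7 degrees, less where a joint would pass 70% of its speed; a pose out of reach is approached as far as the arm can. A call with a gripper value outside its range is refused whole. The fingers move at their own pace and stop on an object; FORCE is the grip in N (left out, the last holds). Time passes only in rows, so rows that repeat a pose let the fingers close, or fill a call up. It gives the time, the measured TCP pose, the force, the opening and the grip force at its end, in the units of the state.
- manip.get_obs(): the state, without advancing time (a new reading comes with each control period).
- manip.camera(name): name is "scene" or "top" or "wrist"; returns (picture, depth): 420x560x3 uint8, red, green, blue; 420x560 float32, m along the optical axis (not along the pixel's ray), 0 where there is no reading.
- manip.get_calibration(name): a dict with "fx", "fy", "cx", "cy" (pixels), "D" ([k1, k2, p1, p2, k3] as OpenCV has them; the pictures are not rectified), "xyz" and "orientation" of the camera in the world. Camera axes: x right, y up, looking along -z (the intrinsics and any distortion apply to the point x, -y, -z); pixel columns grow to the right and rows downward; lengths in m; the calibration is good to about 2 mm. A picture is of the moment at which its call begins: read the wrist's pose just before it. get_calibration takes no time and is no camera call; for the wrist camera it gives the pose at the moment of the call.
- manip.hand_in(): hands the job in; it is judged then, once.
Trained networks look in the newest picture that a camera, given by its name, has taken for a name from the list of things; names that differ only in an ending like _2 or _b are one class to them, and where a whole thing is asked for, a point or a joint stands for the part that bears it (a point fixed in the world has none). Each returns a list of dicts, best first, with "p" (0 to 1); they miss things now and then, are a little off and sometimes report something else, mostly with a low value. They report only what shows in the picture. A call takes as long as a camera call. They do not tell look-alikes from the thing itself.
- manip.find_in(thing, camera): "box" ([left, top, right, bottom] in pixels, round what is visible of it).
- manip.trace(thing, camera): "pixels" (420x560 bool, what is visible of it) and "box" ([left, top, right, bottom] in pixels, round what is visible of it).
- manip.tip_of(thing, camera): "pixel" ([column, row] in pixels: a listed point, or the origin of a listed thing).
The state is a dict: "clock": time; "joint_pos": joint angles; "joint_velocities": joint speeds; "tau": joint torques, N m; "position": TCP position; "ee_rot": TCP orientation; "ft_force": force on the tool from outside, world axes, zero at the start; "torque": the same for the moment, N m; "grip_width": opening from 0.0 (shut) to 1.0 (fully open); "grasp_force": force on a finger pad.
Only numpy, scipy, OpenCV 4.12 (cv2) and the standard library are available. Lean on these libraries where they do the work, as an engineer would, in place of code of your own. Each camera call takes 0.05 s, during which the arm holds its last target. There are 200 camera calls.

### The job

Set out the pair of black eyepieces for the microscope: flip off the spring clip at each end of the dry box, then lift the lid off and lay it flat, handle up, on a clear patch of the bench. Take both eyepieces out of the box and stand them upright on the floor of the white tray. Set the lid and eyepieces down gently, and leave the white objective pot standing in its place and everything else where it is.

Things in the scene. Friction and masses are not known exactly. Their poses are not given: they have to be found in the camera images.
- drybox: clear dry box with light-blue lid, fixed to the bench; outside 150 (x) x 180 (y) x 95 mm high, walls 4 mm, dark foam floor 14 mm above the bench; origin at its underside's centre, z up; a clip on its +y end and one on its -y end. Inside, in a row along box y at about -56, 0, +56 mm, stand two eyepieces and the objective pot, in any order
- clip_a (a joint): white spring clip, 78 mm wide, on the box's +y end; rad: 0 shut, its nose caught behind a bead on the lid's rim; grows as its top swings outward and down about a level hinge along box x, 62 mm above the bench, 99 mm from box centre. Pushed outward it resists (5 to 8 N at the tab, more if fast) until the nose rides over the bead, by 0.25 rad, then springs to 2.3 by itself and hangs open (lip 59 mm out)
- clip_a_tab (a point): centre of the inner (lid-side) face of the +y clip's upright thumb tab, 66 mm wide, 6 mm thick (8 at the rolled lip). Shut: 96 mm from box centre, 124 mm above the bench, lip top at 136 mm; below it the hook's top is at 111 mm and reaches 17 mm inward; lid plate top 99 mm. Push the tab outward from the lid side, or pinch it. Site z: along the clip to its lip; it swings with the clip
- clip_b (a joint): white spring clip, 78 mm wide, on the box's -y end; rad: 0 shut, its nose caught behind a bead on the lid's rim; grows as its top swings outward and down about a level hinge along box x, 62 mm above the bench, 99 mm from box centre. Pushed outward it resists (5 to 8 N at the tab, more if fast) until the nose rides over the bead, by 0.25 rad, then springs to 2.3 by itself and hangs open (lip 59 mm out)
- clip_b_tab (a point): centre of the inner (lid-side) face of the -y clip's upright thumb tab, 66 mm wide, 6 mm thick (8 at the rolled lip). Shut: 96 mm from box centre, 124 mm above the bench, lip top at 136 mm; below it the hook's top is at 111 mm and reaches 17 mm inward; lid plate top 99 mm. Push the tab outward from the lid side, or pinch it. Site z: along the clip to its lip; it swings with the clip
- lid_handle (a point): centre of the grey handle bar on the loose light-blue lid: bar 20 (x) x 112 (y) x 18 mm, 22 mm clear of the lid plate. Lid 160 (x) x 190 (y) mm, 0.24 kg, with a 10 mm skirt around the box rim (2 mm clearance). Bar centre 45 mm above the skirt's lower edge: 130 mm above the bench on the box, 45 mm when the lid lies on the bench. z up, axes along the lid, at first as the box's
- eyepiece_1_mid (a point): centre (half-way up) of a black microscope eyepiece with two silver rings, standing on its capped foot, lens up: 74 mm tall, 42 mm diameter from 34 to 66 mm above its foot, foot 37 mm, 0.13 kg; z up along it. Centre 51 mm above the bench in the box, 44 mm in the tray
- eyepiece_2_mid (a point): the other eyepiece of the pair, the same in every way
- objective_pot_mid (a point): centre of the white objective pot with a yellow cap, 41 mm diameter, 68 mm tall, standing in the box with the eyepieces; it stays there
- tray: shallow white lens tray, dark grey-green liner, fixed to the bench; outside 180 (x) x 130 (y) x 20 mm high, walls 4 mm, liner 7 mm above the bench; origin at its underside's centre, z up. The bench between tray and dry box is clear: a strip at least 200 mm wide in y even with the clips hanging open
- tape_rolls: stack of three rolls of tape, 96 mm diameter, 72 mm tall, bystander; origin under its centre
- wash_bottle: white bottle with red cap, 60 mm diameter, 150 mm tall, bystander; origin under its centre
- slide_box: blue slide case 87 x 167 x 34 mm, bystander; origin under its centre
- screwdriver: screwdriver 190 mm long lying on the bench, bystander
- mouse: black computer mouse 100 x 60 x 29 mm, bystander
Mind the look-alikes: they are no part of the job. There is more than one size of the drybox; the one meant has the size given above.

How it is judged:
On the way, in this order (a step that is already met when the one before it is completed fails the run):
1. one clip is flipped off, the lid still on the box (value of joint any of clip_a, clip_b above 1.8 rad and z of lid_handle in the frame of drybox below 0.14 m and distance of lid_handle from where it was at the start of the episode below 0.02 m), for 0.1 s.
2. both clips are flipped off, the lid still on the box (value of joint each of clip_a, clip_b above 1.8 rad and z of lid_handle in the frame of drybox below 0.14 m and distance of lid_handle from where it was at the start of the episode below 0.02 m), for 0.1 s.
3. the lid lies flat on the bench, handle up (height (world z) of lid_handle between 0.039 and 0.051 m and angle between lid_handle's own z axis and vertical below 0.08 rad and linear speed of lid below 0.02 m/s and angular speed of lid below 0.2 rad/s), for 0.2 s.
4. one eyepiece stands upright in the tray, let go ((((x of eyepiece_1_mid in the frame of tray between -0.08 and 0.08 m and y of eyepiece_1_mid in the frame of tray between -0.055 and 0.055 m and z of eyepiece_1_mid in the frame of tray between 0.038 and 0.05 m and angle between eyepiece_1_mid's own z axis and vertical below 0.12 rad and (linear speed of eyepiece_1 below 0.02 m/s and angular speed of eyepiece_1 below 0.2 rad/s)) and contact force between the fingers and eyepiece_1 below 0.1 N) or ((x of eyepiece_2_mid in the frame of tray between -0.08 and 0.08 m and y of eyepiece_2_mid in the frame of tray between -0.055 and 0.055 m and z of eyepiece_2_mid in the frame of tray between 0.038 and 0.05 m and angle between eyepiece_2_mid's own z axis and vertical below 0.12 rad and (linear speed of eyepiece_2 below 0.02 m/s and angular speed of eyepiece_2 below 0.2 rad/s)) and contact force between the fingers and eyepiece_2 below 0.1 N))), for 0.2 s.
At the end, for the whole second after the job is handed in: Both clips open (over 1.8 rad); lid flat on the bench, handle up (tilt under 0.08 rad, bar 39-51 mm high); both eyepieces upright on the tray floor (tilt under 0.12 rad, within 80 x 55 mm of its centre); objective pot upright within 25 mm of its start; lid and eyepieces at rest (all of step 3 and value of joint each of clip_a, clip_b above 1.8 rad and x of eyepiece_1_mid in the frame of tray between -0.08 and 0.08 m and y of eyepiece_1_mid in the frame of tray between -0.055 and 0.055 m and z of eyepiece_1_mid in the frame of tray between 0.038 and 0.05 m and angle between each of eyepiece_1_mid, eyepiece_2_mid's own z axis and vertical below 0.12 rad and linear speed of each of eyepiece_1, eyepiece_2 below 0.02 m/s and angular speed of each of eyepiece_1, eyepiece_2 below 0.2 rad/s and x of eyepiece_2_mid in the frame of tray between -0.08 and 0.08 m and y of eyepiece_2_mid in the frame of tray between -0.055 and 0.055 m and z of eyepiece_2_mid in the frame of tray between 0.038 and 0.05 m and distance of objective_pot_mid from where it was at the start of the episode below 0.025 m and angle between objective_pot_mid's own z axis and vertical below 0.2 rad); the robot touches nothing.
It fails at once if the lid is lifted while a clip is still hooked on (z of lid_handle in the frame of drybox above 0.145 m and value of joint any of clip_a, clip_b below 1.2 rad and height (world z) of lid_handle above 0.145 m).
It fails at once if the lid is dropped or thrown (loose at over 0.6 m/s, a fall of about 20 mm) (linear speed of lid above 0.6 m/s and contact force between the fingers and lid below 0.3 N).
It fails at once if an eyepiece is dropped or thrown (loose at over 0.5 m/s, a fall of about 13 mm) ((linear speed of eyepiece_1 above 0.5 m/s and contact force between the fingers and eyepiece_1 below 0.3 N) or (linear speed of eyepiece_2 above 0.5 m/s and contact force between the fingers and eyepiece_2 below 0.3 N)).
It fails at once if an eyepiece or the objective pot is knocked over (tilted over 0.7 rad) (angle between any of eyepiece_1_mid, eyepiece_2_mid, objective_pot_mid's own z axis and vertical above 0.7 rad).
It fails at once if a bystander on the bench is moved over 30 mm (distance of any of tape_rolls, wash_bottle, slide_box, screwdriver, mouse from where it was at the start of the episode above 0.03 m).
It also fails if it takes over 72 s, if anything falls off the work surface, if the arm or the gripper's body presses on something with over 40 N, if the wrist force passes 120 N, or if a joint passes its speed limit or range.

## Working session

There is one attempt and no reset: what is moved stays moved. The work goes in short steps, Python scripts to look and compute and a shell command to move; the robot and the scene stay as the last step left them, time stands still between calls to the robot, and variables do not carry over. Pictures are saved under pics/ and viewed, at most 10 in all, crops included, and the job is handed in when it is done.

```bash
mkdir -p pics; ls
cat > h.py <<'E'
import numpy as np, cv2
from scipy.spatial.transform import Rotation as R
from workcell import manip
def cloud(cam, depth, uv=None):
    c=manip.get_calibration(cam)
    K=np.array([[c['fx'],0,c['cx']],[0,c['fy'],c['cy']],[0,0,1]],float)
    if uv is None:
        h,w=depth.shape; u,v=np.meshgrid(np.arange(w),np.arange(h)); uv=np.stack([u.ravel(),v.ravel()],1)
    uv=np.asarray(uv,float).reshape(-1,2)
    n=cv2.undistortPoints(uv.reshape(-1,1,2),K,np.array(c['D'],float)).reshape(-1,2)
    ii=np.clip(np.round(uv).astype(int),0,[559,419]); z=depth[ii[:,1],ii[:,0]]
    p=np.stack([n[:,0]*z,-n[:,1]*z,-z],1)
    return R.from_quat(c['orientation']).apply(p)+np.array(c['xyz']), z>0
def ray(cam,uv,zw):
    c=manip.get_calibration(cam)
    K=np.array([[c['fx'],0,c['cx']],[0,c['fy'],c['cy']],[0,0,1]],float)
    n=cv2.undistortPoints(np.array(uv,float).reshape(-1,1,2),K,np.array(c['D'],float)).reshape(-1,2)
    d=R.from_quat(c['orientation']).apply(np.c_[n[:,0],-n[:,1],-np.ones(len(n))]); o=np.array(c['xyz'])
    return o+d*((zw-o[2])/d[:,2])[:,None]
def shift(target, q=None):
    "world target -> tool shift units of 50mm"
    s=manip.get_obs(); return R.from_quat(s['ee_rot']).inv().apply(np.array(target)-s['position'])/.05
def save(img,name): cv2.imwrite('pics/'+name,img[:,:,::-1])
E
python3 - <<'E'
from h import *
for cam in ['top','scene']:
    im,d=manip.camera(cam); save(im,cam+'0.png'); np.save(cam+'0.npy',d)
    for t in ['drybox','tray','lid_handle','clip_a_tab','tape_rolls','wash_bottle','slide_box','screwdriver','mouse','eyepiece_1_mid']:
        r=manip.tip_of(t,cam)
        for e in r[:3]:
            print(cam,t,round(e['p'],2),np.round(e['pixel']),np.round(cloud(cam,d,[e['pixel']])[0][0],3))
s=manip.get_obs(); print(s)
E
```

```text
pics
top drybox 0.94 [363. 301.] [ 0.293 -0.263  0.012]
top tray 0.7 [170. 228.] [0.482 0.283 0.007]
top tray 0.32 [230. 148.] [0.697 0.115 0.093]
top lid_handle 0.76 [361. 207.] [ 0.534 -0.237  0.134]
top lid_handle 0.37 [335. 137.] [ 0.754 -0.177  0.033]
top clip_a_tab 0.8 [322. 208.] [ 0.528 -0.134  0.137]
top clip_a_tab 0.54 [342. 307.] [ 0.276 -0.196  0.082]
top tape_rolls 0.76 [279. 152.] [ 0.695 -0.019  0.069]
top wash_bottle 0.77 [230. 147.] [0.696 0.115 0.096]
top slide_box 0.96 [334. 141.] [ 0.742 -0.176  0.03 ]
top screwdriver 0.65 [173. 159.] [ 0.686  0.29  -0.002]
top mouse 0.7 [402. 166.] [ 0.675 -0.369  0.029]
scene drybox 0.82 [233. 162.] [ 0.35  -0.222  0.066]
scene drybox 0.71 [215. 218.] [ 0.599 -0.176  0.1  ]
scene tray 0.74 [381. 245.] [0.49  0.286 0.008]
scene lid_handle 0.94 [205. 183.] [ 0.519 -0.236  0.138]
scene clip_a_tab 0.68 [247. 144.] [ 0.275 -0.203  0.084]
scene clip_a_tab 0.61 [238. 196.] [ 0.536 -0.132  0.138]
scene tape_rolls 0.88 [258. 282.] [ 0.737 -0.005  0.071]
scene wash_bottle 0.58 [305. 300.] [0.75  0.122 0.066]
scene slide_box 0.82 [193. 283
[... 179 characters left out ...]
,  0.33221365, -0.06470652,  1.46013726,  0.0216065 ,
        1.34991779, -0.0884635 ]), 'joint_velocities': array([ 8.55898988e-04, -1.87655738e-03, -4.62438277e-04, -2.83901844e-04,
       -1.50048564e-03, -5.03790901e-05, -1.71837367e-03]), 'tau': array([-2.12631899e-04, -6.25216627e+01,  4.85279853e-02, -3.91820168e+01,
        1.62598706e-02,  1.77543257e-03, -2.07619189e-05]), 'position': array([ 0.14784458, -0.60726005,  0.2062112 ]), 'ee_rot': array([9.92878263e-01, 1.19133353e-01, 6.09779327e-06, 8.54310259e-06]), 'ft_force': array([ 0.00168261, -0.07809244,  0.62581053]), 'torque': array([-0.00987029, -0.03944027, -0.00445699]), 'grasp_force': 0.0, 'grip_width': 0.9987618798955292}
```

View pics/top0.png

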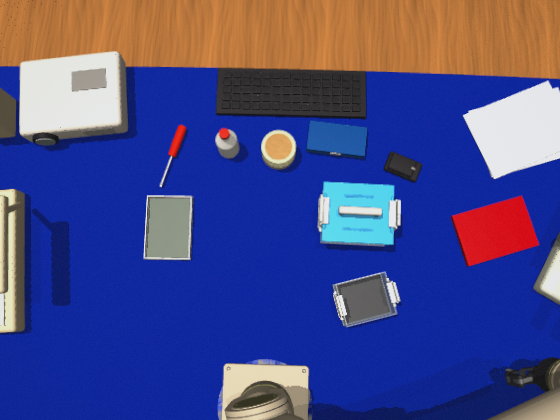

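Run:
```python
from h import *
d=np.load('top0.npy'); P,ok=cloud('top',d); P=P[ok]
def rect(lo,hi,name):
    m=np.all((P>lo)&(P<hi),1); q=P[m]; r=cv2.minAreaRect((q[:,:2]*1000).astype(np.float32)); print(name,m.sum(),r, np.median(q,0))
rect([.4,-.36,.090],[.68,-.11,.108],'lid plate')
rect([.4,-.36,.128],[.68,-.09,.145],'handle+tabs')
rect([.42,-.30,.12],[.68,-.16,.145],'handle')
rect([.4,-.16,.12],[.68,-.09,.145],'tabA')
rect([.4,-.4,.12],[.68,-.31,.145],'tabB')
rect([.35,.15,.013],[.62,.42,.03],'tray rim')
```

```text
lid plate 3673 ((525.8973999023438, -231.86334228515625), (204.95321655273438, 158.72943115234375), 88.51710510253906) [ 0.51706205 -0.2324756   0.09912453]
handle+tabs 465 ((525.6780395507812, -233.27603149414062), (210.89361572265625, 62.79745101928711), 88.70633697509766) [ 0.52445707 -0.23518788  0.13725839]
handle 304 ((525.5621948242188, -232.4638214111328), (110.93955993652344, 18.205265045166016), 88.22760009765625) [ 0.52447585 -0.23247486  0.13820741]
tabA 81 ((527.0158081054688, -131.33961486816406), (61.17900466918945, 8.061312675476074), 0.6929241418838501) [ 0.52349514 -0.13222302  0.13443296]
tabB 110 ((523.2772827148438, -333.68170166015625), (10.025054931640625, 63.37152099609375), 88.70633697509766) [ 0.52047136 -0.33276467  0.13370152]
tray rim 457 ((506.3324890136719, 287.65155029296875), (224.70872497558594, 133.0988006591797), 0.8379914164543152) [0.48935066 0.29739041 0.01831382]
```

The top view shows the big blue-lidded box at about (358,213), with its clips at (322,213) and (396,213). The tray is at (168,227) and the small look-alike box at (366,300). I'll start with clip B.

```bash
cat >> h.py <<'E'
BC=np.array([.5255,-.2325]); BY=np.deg2rad(-1.4)
def box(x,y,z): c,s=np.cos(BY),np.sin(BY); return np.array([BC[0]+c*x-s*y,BC[1]+s*x+c*y,z])
def go(target,psi=None):
    s=manip.get_obs(); sh=shift(target)
    M=R.from_quat(s['ee_rot'])
    out=[round(v,2) for v in sh]
    if psi is not None:
        W=R.from_euler('z',psi,degrees=True)*R.from_euler('x',180,degrees=True)
        out+=[round(v,2) for v in np.rad2deg((M.inv()*W).as_rotvec())/8]
    print(out)
E
python3 - <<'E'
from h import *
go(box(0,-.083,.16),88.6)
d=np.load('top0.npy'); P,ok=cloud('top',d); P=P[ok]
m=np.all((P>[.35,.18,.012])&(P<[.59,.4,.03]),1); q=P[m]
print(np.percentile(q,[0,1,50,99,100],axis=0).round(3), cv2.minAreaRect((q[:,:2]*1000).astype(np.float32)))
E
```

```text
[np.float64(8.68), np.float64(-3.89), np.float64(0.92), np.float64(0.0), np.float64(0.0), np.float64(-9.36)]
[[0.393 0.22  0.012]
 [0.394 0.221 0.012]
 [0.486 0.295 0.018]
 [0.573 0.354 0.026]
 [0.574 0.354 0.028]] ((483.46563720703125, 287.31707763671875), (178.9700927734375, 133.0988006591797), 0.8379913568496704)
```

```bash
python3 -m pendant '[[1.1,-0.5,0,0,0,-1.2,-1],[2.2,-1,0,0,0,-2.4,-1],[3.3,-1.5,0,0,0,-3.6,-1],[4.4,-2,0,0,0,-4.8,-1],[5.5,-2.5,0,0,0,-6,-1],[6.6,-3,0,0,0,-7.2,-1],[7.7,-3.45,0.3,0,0,-8.4,-1],[8.68,-3.89,0.6,0,0,-9.36,-1],[8.68,-3.89,0.92,0,0,-9.36,-1],[8.68,-3.89,0.92,0,0,-9.36,-1]]' 60
python3 -c "
from h import *
go(box(0,-.082,.132),88.6); go(box(0,-.125,.132),88.6)"
```

```text
clock: 2.35
position: [0.5224, -0.3158, 0.1588]
ee_rot: [0.716, 0.698, -0.001, -0.001]
ft_force: [-0.1, -0.3, -0.6]
grip_width: 0.004
grasp_force: 0.0
[np.float64(0.03), np.float64(0.02), np.float64(0.54), np.float64(-0.02), np.float64(-0.01), np.float64(-0.01)]
[np.float64(-0.83), np.float64(0.02), np.float64(0.54), np.float64(-0.02), np.float64(-0.01), np.float64(-0.01)]
```

```bash
python3 -m pendant '[[0.03,0,0.3,0,0,0,-1],[0.03,0,0.54,0,0,0,-1],[-0.05,0,0.54,0,0,0,-1],[-0.13,0,0.54,0,0,0,-1],[-0.21,0,0.54,0,0,0,-1],[-0.29,0,0.54,0,0,0,-1],[-0.37,0,0.54,0,0,0,-1],[-0.45,0,0.54,0,0,0,-1],[-0.53,0,0.54,0,0,0,-1],[-0.6,0,0.54,0,0,0,-1]]'
python3 -c "
from h import *
im,d=manip.camera('scene'); save(im[100:320,100:450],'s1.png')
go(box(0,-.082,.175),88.6); go(box(0,.08,.175),88.6)"
```

```text
clock: 3.6
position: [0.5228, -0.3459, 0.1332]
ee_rot: [0.716, 0.698, -0.0, 0.0]
ft_force: [0.4, 0.1, -0.3]
grip_width: 0.004
grasp_force: 0.0
[np.float64(0.64), np.float64(0.0), np.float64(-0.84), np.float64(-0.0), np.float64(0.0), np.float64(-0.01)]
[np.float64(3.88), np.float64(-0.0), np.float64(-0.84), np.float64(-0.0), np.float64(0.0), np.float64(-0.01)]
```

View pics/s1.png

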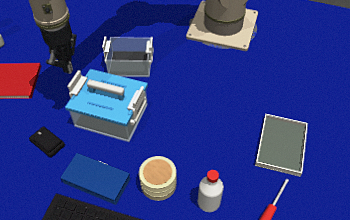

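The crop shows the gripper at (65,55), with clip B around (75,83) apparently still near the lid. I'll check with the top camera's depth.

```bash
python3 -c "
from h import *
im,d=manip.camera('top'); P,ok=cloud('top',d); m=ok&np.all((P>[.46,-.44,.0])&(P<[.6,-.30,.16]),1)
q=P[m]
for y in np.arange(-.42,-.30,.008):
    k=abs(q[:,1]-y)<.004; print(round(y,3),k.sum(),np.percentile(q[k,2],[5,50,95]).round(3) if k.sum() else '')
save(cv2.resize(im[170:270,300:430],None,fx=5,fy=5),'t2.png')
s=manip.get_obs(); print(s['position'],s['ft_force'],manip.tip_reach)"
```

```text
-0.42 0 
-0.412 0 
-0.404 0 
-0.396 0 
-0.388 17 [0.    0.003 0.005]
-0.38 49 [0.    0.002 0.006]
-0.372 52 [0.    0.002 0.006]
-0.364 28 [0.    0.003 0.007]
-0.356 26 [0.    0.003 0.006]
-0.348 6 [0.    0.002 0.005]
-0.34 28 [0.129 0.136 0.15 ]
-0.332 146 [0.098 0.122 0.139]
-0.324 158 [0.097 0.106 0.115]
-0.316 181 [0.094 0.102 0.114]
-0.308 155 [0.095 0.099 0.104]
[ 0.52263618 -0.34614624  0.13315799] [-0.18572178  0.44155015 -0.57828209] 0.014
```

View pics/t2.png

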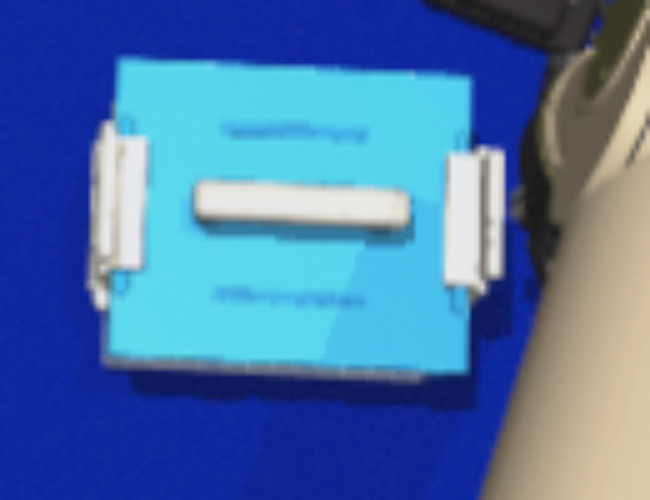

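```bash
python3 -c "
from h import *
im,d=manip.camera('scene'); a=cv2.resize(im[130:250,120:270],None,fx=2.6,fy=2.6)
im,d=manip.camera('wrist'); b=cv2.resize(im,(400,312)); save(np.hstack([a,b]),'w3.png')
"
```

```text
(no output)
```

View pics/w3.png

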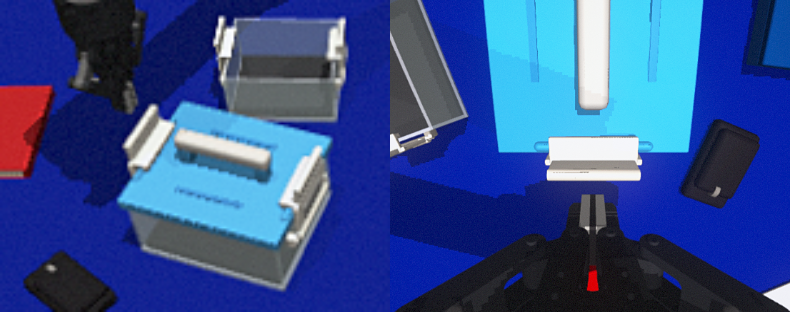

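Clip B is still shut and the fingers are now outside it (wrist view: tips at (595,200), tab at (593,170)). I'll measure the actual fingertip height.

```bash
python3 -c "
from h import *
s=manip.get_obs()
for cam in ['scene','top']:
    im,d=manip.camera(cam); P,ok=cloud(cam,d); m=ok&np.all((P>[.49,-.40,.09])&(P<[.56,-.30,.25]),1)
    q=P[m]; g=im.reshape(-1,3)[m].max(1); k=g<110; q=q[k]
    print(cam,k.sum(), q[np.argsort(q[:,2])][:12].round(3), np.percentile(q,[5,50,95],axis=0).round(3))
print(s['position'])
im,d=manip.camera('wrist');P,ok=cloud('wrist',d)
P=P.reshape(420,560,3)
for v in range(225,300,8): print(v,P[v,int((593-390)/400*560)].round(3),im[v,284])
"
```

```text
scene 319 [[ 0.554 -0.334  0.097]
 [ 0.551 -0.318  0.099]
 [ 0.539 -0.318  0.1  ]
 [ 0.528 -0.316  0.101]
 [ 0.558 -0.334  0.102]
 [ 0.546 -0.317  0.103]
 [ 0.534 -0.316  0.103]
 [ 0.559 -0.317  0.104]
 [ 0.558 -0.327  0.104]
 [ 0.522 -0.315  0.104]
 [ 0.51  -0.314  0.105]
 [ 0.557 -0.336  0.122]] [[ 0.499 -0.351  0.131]
 [ 0.532 -0.334  0.213]
 [ 0.554 -0.328  0.247]]
top 65 [[ 0.491 -0.335  0.11 ]
 [ 0.517 -0.339  0.163]
 [ 0.524 -0.335  0.166]
 [ 0.521 -0.335  0.167]
 [ 0.526 -0.335  0.167]
 [ 0.518 -0.334  0.17 ]
 [ 0.51  -0.341  0.172]
 [ 0.513 -0.339  0.173]
 [ 0.515 -0.339  0.174]
 [ 0.51  -0.338  0.174]
 [ 0.51  -0.343  0.175]
 [ 0.517 -0.335  0.177]] [[ 0.492 -0.343  0.167]
 [ 0.507 -0.335  0.21 ]
 [ 0.524 -0.33   0.235]]
[ 0.52280127 -0.34559183  0.13320754]
225 [ 0.523 -0.332  0.127] [151 146 140]
233 [ 0.523 -0.333  0.136] [247 246 240]
241 [ 0.523 -0.337  0.136] [246 242 233]
249 [ 0.521 -0.402  0.001] [ 48  48 121]
257 [ 0.521 -0.41   0.   ] [ 38  44 116]
265 [ 0.523 -0.335  0.166] [38 37 39]
273 [ 0.523 -0.335  0.174] [25 27 30]
281 [ 0.523 -0.335  0.18 ] [31 28 37]
289 [ 0.523 -0.336  0.185] [27 26 37]
297 [ 0.523 -0.336  0.191] [31 31 35]
```

```bash
python3 -c "
from h import *
c=manip.get_calibration('wrist'); print(c['xyz'])
for v in (249,257,261,265):
    for z in (.17,.16,.15,.14,.13,.12): print(v,z,ray('wrist',[[284,v]],z)[0].round(3))
im,d=manip.camera('scene'); P,ok=cloud('scene',d); P=P.reshape(420,560,3)
for v in range(160,186,2): print(v,[ (P[v,u].round(3).tolist(),int(im[v,u].max())) for u in (166,169,172)])
"
```

```text
[ 0.52421349 -0.26788064  0.30118968]
249 0.17 [ 0.523 -0.326  0.17 ]
249 0.16 [ 0.523 -0.331  0.16 ]
249 0.15 [ 0.523 -0.335  0.15 ]
249 0.14 [ 0.523 -0.34   0.14 ]
249 0.13 [ 0.523 -0.344  0.13 ]
249 0.12 [ 0.523 -0.349  0.12 ]
257 0.17 [ 0.523 -0.33   0.17 ]
257 0.16 [ 0.523 -0.335  0.16 ]
257 0.15 [ 0.523 -0.339  0.15 ]
257 0.14 [ 0.523 -0.344  0.14 ]
257 0.13 [ 0.523 -0.349  0.13 ]
257 0.12 [ 0.522 -0.353  0.12 ]
261 0.17 [ 0.523 -0.332  0.17 ]
261 0.16 [ 0.523 -0.336  0.16 ]
261 0.15 [ 0.523 -0.341  0.15 ]
261 0.14 [ 0.523 -0.346  0.14 ]
261 0.13 [ 0.522 -0.351  0.13 ]
261 0.12 [ 0.522 -0.356  0.12 ]
265 0.17 [ 0.523 -0.333  0.17 ]
265 0.16 [ 0.523 -0.338  0.16 ]
265 0.15 [ 0.523 -0.343  0.15 ]
265 0.14 [ 0.523 -0.348  0.14 ]
265 0.13 [ 0.522 -0.353  0.13 ]
265 0.12 [ 0.522 -0.358  0.12 ]
160 [([0.54, -0.329, 0.223], 14), ([0.521, -0.334, 0.204], 21), ([0.343, -0.463, 0.003], 95)]
162 [([0.537, -0.334, 0.211], 28), ([0.521, -0.337, 0.195], 103), ([0.349, -0.46, -0.0], 97)]
164 [([0.537, -0.336, 0.203], 20), ([0.528, -0.333, 0.195], 75), ([0.358, -0.455, 0.0], 76)]
166 [([0.535,
[... 240 characters left out ...]
, ([0.521, -0.334, 0.165], 65)]
172 [([0.538, -0.343, 0.171], 34), ([0.532, -0.338, 0.166], 76), ([0.394, -0.437, 0.001], 87)]
174 [([0.407, -0.454, -0.001], 94), ([0.405, -0.443, 0.0], 91), ([0.403, -0.433, 0.001], 92)]
176 [([0.414, -0.451, -0.003], 88), ([0.413, -0.44, -0.001], 94), ([0.411, -0.429, 0.0], 81)]
178 [([0.424, -0.445, -0.001], 94), ([0.421, -0.436, -0.001], 89), ([0.417, -0.426, -0.002], 149)]
180 [([0.435, -0.439, 0.002], 93), ([0.43, -0.43, 0.0], 83), ([0.533, -0.335, 0.136], 253)]
182 [([0.439, -0.438, -0.003], 93), ([0.437, -0.427, -0.002], 128), ([0.542, -0.33, 0.138], 221)]
184 [([0.448, -0.433, -0.002], 89), ([0.549, -0.337, 0.135], 251), ([0.54, -0.334, 0.126], 109)]
```

The real fingertips are at z≈0.163 while the TCP reads 0.133. That puts the tips about 30 mm behind the reported TCP instead of 14 mm ahead, so they passed over the tab. I'll correct for this and first go down in a controlled way.

```bash
python3 -m pendant '[[0.3,0,0,0,0,0,-1],[0.62,0,0,0,0,0,-1],[0.62,0,0,0,0,0,-1],[0.62,0,0.2,0,0,0,-1],[0.62,0,0.4,0,0,0,-1],[0.62,0,0.5,0,0,0,-1],[0.62,0,0.6,0,0,0,-1],[0.62,0,0.7,0,0,0,-1],[0.62,0,0.8,0,0,0,-1],[0.62,0,0.8,0,0,0,-1]]'
python3 -c "
from h import *
im,d=manip.camera('scene'); P,ok=cloud('scene',d); P=P.reshape(420,560,3)
q=P[150:200,150:200].reshape(-1,3); g=im[150:200,150:200].reshape(-1,3).max(1)
k=(g<110)&(abs(q[:,0]-.525)<.03)&(abs(q[:,1]+.315)<.03)&(q[:,2]>.11); print(np.sort(q[k][:,2])[:15].round(3))
im,d=manip.camera('wrist'); save(im[150:330,180:400],'w4.png')"
```

```text
clock: 5.25
position: [0.5234, -0.3145, 0.0928]
ee_rot: [0.716, 0.698, -0.0, -0.0]
ft_force: [0.6, -0.0, 0.8]
grip_width: 0.002
grasp_force: 0.0
[0.113 0.114 0.114 0.114 0.115 0.118 0.118 0.118 0.118 0.119 0.119 0.12
 0.121 0.122 0.123]
```

View pics/w4.png

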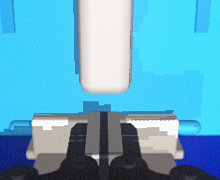

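The wrist view shows the closed fingers at (103,130), on the lid side of clip B's tab. Now I'll push slowly.

```bash
python3 -m pendant '[[0,0,0.08,0,0,0,-1],[-0.08,0,0.08,0,0,0,-1],[-0.14,0,0.08,0,0,0,-1],[-0.2,0,0.08,0,0,0,-1],[-0.26,0,0.08,0,0,0,-1],[-0.32,0,0.08,0,0,0,-1],[-0.4,0,0.08,0,0,0,-1],[-0.48,0,0.08,0,0,0,-1],[-0.56,0,0.08,0,0,0,-1],[-0.6,0,0.08,0,0,0,-1]]'
python3 -c "
from h import *
im,d=manip.camera('top'); P,ok=cloud('top',d); m=ok&np.all((P>[.46,-.44,.0])&(P<[.6,-.30,.16]),1)
q=P[m]
for y in np.arange(-.42,-.30,.008):
    k=abs(q[:,1]-y)<.004; print(round(y,3),k.sum(),np.percentile(q[k,2],[5,50,95]).round(3) if k.sum() else '')
"
```

```text
clock: 6.6
position: [0.5227, -0.345, 0.0891]
ee_rot: [0.716, 0.698, -0.0, -0.0]
ft_force: [-0.2, 0.5, -0.8]
grip_width: -0.003
grasp_force: 0.0
-0.42 0 
-0.412 0 
-0.404 0 
-0.396 0 
-0.388 0 
-0.38 1 [0.003 0.003 0.003]
-0.372 22 [0.    0.002 0.007]
-0.364 37 [0.    0.003 0.053]
-0.356 63 [0.001 0.052 0.06 ]
-0.348 69 [0.002 0.058 0.063]
-0.34 78 [0.058 0.063 0.136]
-0.332 26 [0.093 0.114 0.142]
-0.324 154 [0.095 0.101 0.106]
-0.316 162 [0.094 0.099 0.104]
-0.308 153 [0.094 0.099 0.104]
```

Clip B is open: it now slopes away at about 0.06 m. Next is clip A, the same way.

```bash
python3 -m pendant '[[0.1,0,-0.6,0,0,0,-1],[0.6,0,-1.15,0,0,0,-1],[1.7,0,-1.15,0,0,0,-1],[2.8,0,-1.15,0,0,0,-1],[3.86,0,-1.15,0,0,0,-1],[3.86,0,-1.15,0,0,0,-1],[3.86,0,-0.6,0,0,0,-1],[3.86,0,-0.2,0,0,0,-1],[3.86,0,0.0,0,0,0,-1],[3.86,0,0.04,0,0,0,-1]]'
```

```text
clock: 7.9
position: [0.5275, -0.1521, 0.0869]
ee_rot: [0.716, 0.698, -0.0, -0.0]
ft_force: [0.0, 0.3, 0.5]
grip_width: 0.0
grasp_force: 0.0
```

```bash
python3 -m pendant '[[0.06,0,0,0,0,0,-1],[0.12,0,0,0,0,0,-1],[0.18,0,0,0,0,0,-1],[0.24,0,0,0,0,0,-1],[0.3,0,0,0,0,0,-1],[0.36,0,0,0,0,0,-1],[0.42,0,0,0,0,0,-1],[0.48,0,0,0,0,0,-1],[0.56,0,0,0,0,0,-1],[0.62,0,0,0,0,0,-1]]'
python3 -c "
from h import *
im,d=manip.camera('top'); P,ok=cloud('top',d); m=ok&np.all((P>[.46,-.16,.0])&(P<[.6,-.04,.2]),1)
q=P[m]
for y in np.arange(-.15,-.06,.008):
    k=abs(q[:,1]-y)<.004; print(round(y,3),k.sum(),np.percentile(q[k,2],[5,50,95]).round(3) if k.sum() else '')
"
```

```text
clock: 9.15
position: [0.5294, -0.1196, 0.0885]
ee_rot: [0.716, 0.698, 0.001, 0.001]
ft_force: [-0.5, 1.1, 4.7]
grip_width: 0.003
grasp_force: 2.3
-0.15 0 
-0.142 0 
-0.134 0 
-0.126 0 
-0.118 0 
-0.11 0 
-0.102 0 
-0.094 27 [0.    0.002 0.006]
-0.086 53 [0.    0.003 0.007]
-0.078 76 [0.    0.002 0.006]
-0.07 74 [0.    0.002 0.007]
-0.062 73 [0.    0.002 0.007]
```

```bash
python3 -c "
from h import *
im,d=manip.camera('scene'); save(cv2.resize(im[120:250,170:300],None,fx=3,fy=3),'s5.png'); s=manip.get_obs(); print(s['ft_force'],s['position'])
P,ok=cloud('scene',d); g=im.reshape(-1,3)
k=ok&(g.min(1)>180)&np.all((P>[.48,-.17,.03])&(P<[.58,-.04,.2]),1); q=P[k]
for y in np.arange(-.16,-.05,.008):
    j=abs(q[:,1]-y)<.004; print(round(y,3),j.sum(),np.percentile(q[j,2],[5,50,95]).round(3) if j.sum() else '')"
```

```text
[0.09675071 2.83664861 7.14625908] [ 0.52935194 -0.11939395  0.08829072]
-0.16 0 
-0.152 0 
-0.144 2 [0.071 0.071 0.072]
-0.136 11 [0.066 0.069 0.073]
-0.128 1 [0.11 0.11 0.11]
-0.12 24 [0.107 0.112 0.115]
-0.112 44 [0.103 0.107 0.11 ]
-0.104 5 [0.118 0.119 0.138]
-0.096 41 [0.122 0.123 0.126]
-0.088 5 [0.121 0.124 0.126]
-0.08 0 
-0.072 0 
-0.064 0 
-0.056 0
```

View pics/s5.png

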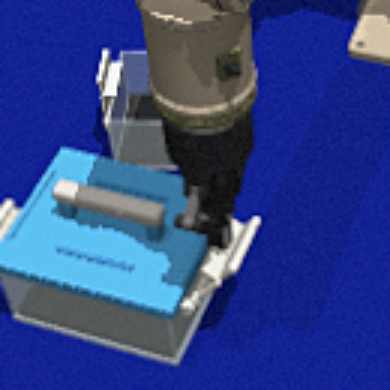

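The scene view shows clip A tilted past its bead (lip at about (250,225)). Its hook is pressing up under the fingertips, so I'll raise the tool to let it spring open.

```bash
python3 -m pendant '[[0,0,-0.1,0,0,0,-1],[0,0,-0.2,0,0,0,-1],[0,0,-0.35,0,0,0,-1],[0,0,-0.5,0,0,0,-1],[-0.5,0,-1.2,0,0,0,-0.5],[-1,0,-1.8,0,0,0,-0.2],[-1.6,0,-1.8,0,0,0,0],[-2.2,0,-1.8,0,0,0,0],[-2.26,0,-1.8,0,0,0,0],[-2.26,0,-1.8,0,0,0,0]]'
python3 -c "
from h import *
im,d=manip.camera('scene')
P,ok=cloud('scene',d); g=im.reshape(-1,3)
k=ok&(g.min(1)>150)&np.all((P>[.48,-.17,.03])&(P<[.58,-.04,.2]),1); q=P[k]
for y in np.arange(-.16,-.05,.008):
    j=abs(q[:,1]-y)<.004; print(round(y,3),j.sum(),np.percentile(q[j,2],[5,50,95]).round(3) if j.sum() else '')
go(box(0,0,.16),88.6)
# tip height, from wrist & scene
k=ok&(g.max(1)<120)&np.all((P>[.44,-.29,.145])&(P<[.6,-.17,.3]),1); print(np.sort(P[k][:,2])[:10].round(3))
im,d=manip.camera('wrist');P,ok=cloud('wrist',d);P=P[ok]
k=np.all((P>[.4,-.36,.128])&(P<[.65,-.12,.142]),1);q=P[k];print(cv2.minAreaRect((q[:,:2]*1000).astype(np.float32)),np.median(q,0))
k=np.all((P>[.4,-.36,.148])&(P<[.65,-.12,.3]),1);q=P[k];print(np.sort(q[:,2])[:10],manip.get_obs()['position'])"
```

```text
clock: 10.5
position: [0.5257, -0.2331, 0.1774]
ee_rot: [0.716, 0.698, 0.0, -0.0]
ft_force: [-0.0, -0.2, 0.3]
grip_width: 0.498
grasp_force: 0.0
-0.16 0 
-0.152 0 
-0.144 13 [0.055 0.058 0.071]
-0.136 64 [0.064 0.068 0.072]
-0.128 88 [0.056 0.061 0.069]
-0.12 72 [0.049 0.053 0.058]
-0.112 76 [0.041 0.046 0.051]
-0.104 70 [0.034 0.04  0.044]
-0.096 26 [0.047 0.05  0.052]
-0.088 51 [0.044 0.049 0.053]
-0.08 0 
-0.072 0 
-0.064 0 
-0.056 0 
[np.float64(-0.0), np.float64(-0.01), np.float64(0.35), np.float64(0.0), np.float64(-0.0), np.float64(0.0)]
[0.204 0.204 0.205 0.206 0.206 0.207 0.208 0.209 0.209 0.209]
((525.6353149414062, -232.687255859375), (112.2059097290039, 20.07234001159668), 88.60743713378906) [ 0.52577563 -0.22508371  0.13879368]
[0.20364742 0.20394416 0.20437872 0.20441069 0.2044664  0.20458167
 0.20462811 0.20470222 0.20479776 0.20483232] [ 0.52586918 -0.23235312  0.17737397]
```

Both clips hang open and the handle pose is confirmed. Now I'll grasp the handle.

```bash
python3 -m pendant '[[0,0,0.8,0,0,0,0],[0,0,1.4,0,0,0,0],[0,0,1.7,0,0,0,0],[0,0,1.82,0,0,0,0],[0,0,1.82,0,0,0,0],[0,0,1.82,0,0,0,-1],[0,0,1.82,0,0,0,-1],[0,0,1.82,0,0,0,-1],[0,0,1.82,0,0,0,-1],[0,0,1.82,0,0,0,-1]]' 40
python3 -c "
from h import *
d=np.load('top0.npy'); P,ok=cloud('top',d); P=P[ok]
# occupancy of bench patch
k=np.all((P>[.38,-.05,.012])&(P<[.68,.2,.3]),1); print(P[k].min(0) if k.any() else 'clear',P[k].max(0) if k.any() else '',k.sum())
go([.46,.065,.25],90)"
```

```text
clock: 11.85
position: [0.5263, -0.2339, 0.0874]
ee_rot: [0.716, 0.698, 0.0, 0.001]
ft_force: [-0.5, 0.8, 6.7]
grip_width: 0.226
grasp_force: 40.8
[ 0.40888738 -0.04912597  0.0123199 ] [0.67997299 0.02239863 0.08074656] 263
[np.float64(5.94), np.float64(-1.47), np.float64(-3.26), np.float64(0.01), np.float64(0.01), np.float64(-0.18)]
```

```bash
python3 -m pendant '[[0,0,-0.2,0,0,0,-1],[0,0,-0.5,0,0,0,-1],[0,0,-0.9,0,0,0,-1],[0,0,-1.4,0,0,0,-1],[0.4,-0.07,-1.6,0,0,0,-1],[1.1,-0.2,-1.6,0,0,0,-1],[1.9,-0.35,-1.6,0,0,0,-1],[2.7,-0.5,-1.6,0,0,0,-1],[3.4,-0.6,-1.6,0,0,0,-1],[3.8,-0.67,-1.6,0,0,0,-1]]'
python3 -c "
from h import *
im,d=manip.camera('top');P,ok=cloud('top',d);P=P[ok]
k=np.all((P>[.38,-.36,.0])&(P<[.65,-.12,.3]),1);print(P[k][:,2].max())
k=np.all((P>[.35,-.2,.12])&(P<[.65,.1,.22]),1);print(np.percentile(P[k],[1,50,99],axis=0).round(3))
go([.48,.074,.0874],90)"
```

```text
clock: 13.1
position: [0.4961, -0.0399, 0.1663]
ee_rot: [0.715, 0.699, -0.0, -0.0]
ft_force: [-0.4, -0.0, -2.7]
grip_width: 0.228
grasp_force: 42.2
0.18741481837272356
[[ 0.419 -0.131  0.171]
 [ 0.491  0.033  0.178]
 [ 0.573  0.058  0.185]]
[np.float64(2.23), np.float64(-0.37), np.float64(1.58), np.float64(-0.0), np.float64(-0.0), np.float64(-0.15)]
```

```bash
python3 -m pendant '[[0.7,-0.1,0,0,0,0,-1],[1.5,-0.25,0.1,0,0,0,-1],[2.1,-0.37,0.4,0,0,0,-1],[2.23,-0.37,1,0,0,0,-1],[2.23,-0.37,1.7,0,0,0,-1],[2.23,-0.37,2.3,0,0,0,-1],[2.23,-0.37,2.7,0,0,0,-1],[2.23,-0.37,2.95,0,0,0,-1],[2.23,-0.37,3.1,0,0,0,-1],[2.23,-0.37,3.15,0,0,0,-1]]'
```

```text
clock: 14.4
position: [0.4814, 0.0689, 0.0088]
ee_rot: [0.716, 0.698, 0.0, 0.0]
ft_force: [0.1, -0.6, -3.1]
grip_width: 0.226
grasp_force: 42.1
```

```bash
python3 -m pendant '[[0,0,0.03,0,0,0,-1],[0,0,0.06,0,0,0,-1],[0,0,0.09,0,0,0,-1],[0,0,0.11,0,0,0,-1],[0,0,0.13,0,0,0,-1],[0,0,0.14,0,0,0,-1],[0,0,0.15,0,0,0,-1],[0,0,0.15,0,0,0,-1],[0,0,0.15,0,0,0,-1],[0,0,0.15,0,0,0,-1]]'
```

```text
clock: 15.65
position: [0.4812, 0.069, 0.0023]
ee_rot: [0.716, 0.698, -0.0, 0.0]
ft_force: [-7.8, -1.1, 16.2]
grip_width: 0.222
grasp_force: 44.8
```

```bash
python3 -m pendant '[[0,0,-0.01,0,0,0,-1],[0,0,-0.02,0,0,0,-0.8],[0,0,-0.02,0,0,0,-0.3],[0,0,-0.02,0,0,0,0],[0,0,-0.02,0,0,0,0],[0,0,-0.3,0,0,0,0],[0,0,-1,0,0,0,0],[0,0,-2,0,0,0,0],[0,0,-3,0,0,0,0],[0,0,-4,0,0,0,0]]'
python3 -c "
from h import *; go(box(0.0,-.05,.25),88.6)
im,d=manip.camera('wrist');P,ok=cloud('wrist',d);P=P[ok]
k=np.all((P>[.4,-.05,.045])&(P<[.6,.2,.06]),1);q=P[k];print(cv2.minAreaRect((q[:,:2]*1000).astype(np.float32)),np.median(q,0))
"
```

```text
clock: 16.9
position: [0.4809, 0.0694, 0.2039]
ee_rot: [0.716, 0.698, 0.0, 0.0]
ft_force: [1.4, -0.0, -0.1]
grip_width: 0.5
grasp_force: 0.0
[np.float64(-7.01), np.float64(1.04), np.float64(-0.92), np.float64(0.01), np.float64(0.0), np.float64(-0.0)]
((484.5161437988281, 70.95769500732422), (110.52410125732422, 19.92941665649414), 89.1121597290039) [0.48441027 0.07711557 0.05913086]
```

```bash
python3 -m pendant '[[-0.8,0.1,-0.3,0,0,0,0],[-1.8,0.25,-0.6,0,0,0,0],[-2.8,0.4,-0.92,0,0,0,0],[-3.8,0.55,-0.92,0,0,0,0],[-4.8,0.7,-0.92,0,0,0,0],[-5.8,0.85,-0.92,0,0,0,0],[-6.6,0.98,-0.92,0,0,0,0.3],[-7,1.04,-0.92,0,0,0,0.3],[-7,1.04,-0.92,0,0,0,0.3],[-7,1.04,-0.92,0,0,0,0.3]]'
python3 -c "
from h import *
im,d=manip.camera('top');P,ok=cloud('top',d);P=P[ok]
k=np.all((P>[.38,-.05,.03])&(P<[.6,.2,.1]),1);print('bar',P[k][:,2].round(3).min(),np.median(P[k],0).round(4),k.sum())
k=np.all((P>[.42,.0,.008])&(P<[.53,.14,.03]),1);print('plate',np.median(P[k],0).round(4),k.sum())
im,d=manip.camera('wrist'); save(im,'w6.png')
for t in ['eyepiece_1_mid','objective_pot_mid']:
    for e in manip.tip_of(t,'wrist')[:3]: print(t,round(e['p'],2),np.round(e['pixel']),ray('wrist',[e['pixel']],.051).round(3))
"
```

```text
clock: 18.2
position: [0.5249, -0.2799, 0.2476]
ee_rot: [0.715, 0.699, 0.0, 0.0]
ft_force: [-0.4, -0.4, 0.1]
grip_width: 0.646
grasp_force: 0.0
bar 0.031 [0.4811 0.0704 0.0532] 304
plate [0.4657 0.0685 0.0142] 1601
eyepiece_1_mid 0.64 [291. 187.] [[ 0.532 -0.295  0.051]]
objective_pot_mid 0.94 [282.  73.] [[ 0.525 -0.181  0.051]]
```

View pics/w6.png

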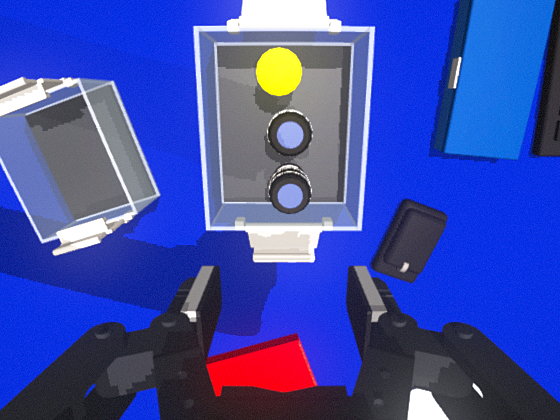

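The lid lies flat: its bar top is at 0.053 and its plate at 0.014. In the box, the yellow-capped pot is at (279,72) and the eyepieces are at (290,133) and (289,195). I'll measure their axes.

```bash
python3 -c "
from h import *
im,d=manip.camera('wrist');P,ok=cloud('wrist',d)
I=im.reshape(-1,3).astype(int)
for nm,cy in (('E_mid',-.2325),('E_end',-.2885),('pot',-.177)):
    k=ok&np.all((P>[.48,cy-.028,.07])&(P<[.57,cy+.028,.094]),1);q=P[k]
    c,r=cv2.minEnclosingCircle((q[:,:2]*1000).astype(np.float32)); print(nm,k.sum(),np.round(c,1),round(r,1),np.percentile(q[:,2],[5,50,95]).round(3),q[:,:2].min(0).round(3),q[:,:2].max(0).round(3))
p=manip.get_obs()['position']
k=ok&(I.max(1)<260)&np.all((P>[.4,-.4,.2])&(P<[.65,-.2,.35]),1);q=P[k];print('tipz-tcp',np.sort(q[:,2])[:200:20]-p[2])
"
```

```text
E_mid 1600 [ 531.2 -235.9] 21.2 [0.08  0.088 0.089] [ 0.511 -0.256] [ 0.552 -0.215]
E_end 1449 [ 530.2 -292.6] 21.1 [0.078 0.088 0.09 ] [ 0.509 -0.313] [ 0.551 -0.272]
pot 2093 [ 536.2 -168.6] 38.6 [0.076 0.082 0.086] [ 0.502 -0.201] [ 0.57  -0.149]
tipz-tcp [0.02815177 0.03006573 0.03071933 0.03128604 0.0317553  0.03243931
 0.03287808 0.03327471 0.03362078 0.03389819]
```

```bash
python3 -m pendant '[[-0.25,0.11,0.8,0,0,0,0.5],[-0.25,0.11,1.7,0,0,0,0.5],[-0.25,0.11,2.5,0,0,0,0.5],[-0.25,0.11,3.2,0,0,0,0.5],[-0.25,0.11,3.7,0,0,0,0.5],[-0.25,0.11,4.1,0,0,0,0.5],[-0.25,0.11,4.35,0,0,0,0.5],[-0.25,0.11,4.5,0,0,0,0.5],[-0.25,0.11,4.53,0,0,0,0.5],[-0.25,0.11,4.53,0,0,0,0.5]]'
```

```text
clock: 19.7
position: [0.5299, -0.295, 0.0213]
ee_rot: [0.716, 0.698, 0.0, 0.0]
ft_force: [0.5, -0.5, -0.1]
grip_width: 0.751
grasp_force: 0.0
```

```bash
python3 -m pendant '[[0,0,0,0,0,0,0.2],[0,0,0,0,0,0,0],[0,0,0,0,0,0,-0.3],[0,0,0,0,0,0,-0.3],[0,0,0,0,0,0,-0.3],[0,0,-0.1,0,0,0,-0.3],[0,0,-0.2,0,0,0,-0.3],[0,0,-0.3,0,0,0,-0.3],[0,0,-0.35,0,0,0,-0.3],[0,0,-0.4,0,0,0,-0.3]]' 40
python3 -c "
from h import *
im,d=manip.camera('wrist');P,ok=cloud('wrist',d)
k=ok&np.all((P>[.505,-.318,.06])&(P<[.555,-.265,.125]),1);q=P[k];print(k.sum(),np.percentile(q[:,2],[5,50,80,95]).round(3))
save(im,'w7.png'); go([.4535,.315,.25],88.6)"
```

```text
clock: 20.95
position: [0.5295, -0.2948, 0.0409]
ee_rot: [0.716, 0.698, -0.0, 0.0]
ft_force: [-0.1, 1.0, -1.0]
grip_width: 0.481
grasp_force: 40.5
15947 [0.076 0.107 0.109 0.112]
[np.float64(12.15), np.float64(-1.83), np.float64(-4.18), np.float64(0.0), np.float64(0.0), np.float64(-0.0)]
```

View pics/w7.png

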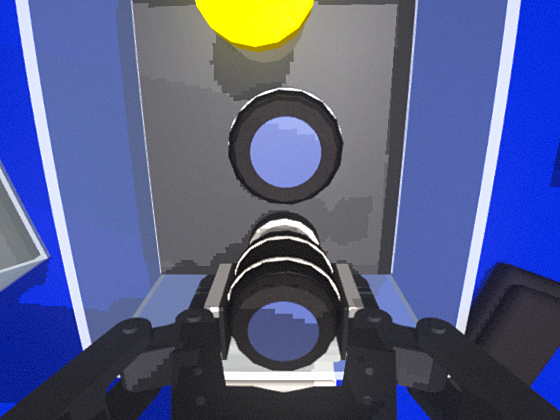

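The eyepiece at (285,330) is held between the pads, and its top has risen by the 20 mm that I lifted. Lifting out and carrying it.

```bash
python3 -m pendant '[[0,0,-0.4,0,0,0,-0.3],[0,0,-1,0,0,0,-0.3],[0,0,-1.6,0,0,0,-0.3],[0,0,-2,0,0,0,-0.3],[0.4,-0.06,-2.1,0,0,0,-0.3],[1.1,-0.17,-2.1,0,0,0,-0.3],[1.9,-0.3,-2.1,0,0,0,-0.3],[2.8,-0.42,-2.1,0,0,0,-0.3],[3.7,-0.56,-2.1,0,0,0,-0.3],[4.6,-0.69,-2.1,0,0,0,-0.3]]'
python3 -m pendant '[[0.9,-0.13,0,0,0,0,-0.3],[1.8,-0.27,0,0,0,0,-0.3],[2.7,-0.4,0,0,0,0,-0.3],[3.6,-0.54,0,0,0,0,-0.3],[4.5,-0.68,0,0,0,0,-0.3],[5.4,-0.81,0,0,0,0,-0.3],[6.3,-0.95,0,0,0,0,-0.3],[7,-1.05,0,0,0,0,-0.3],[7.4,-1.11,0,0,0,0,-0.3],[7.55,-1.14,0,0,0,0,-0.3]]'
python3 -c "
from h import *; go([.4535,.315,.0155],88.6)"
```

```text
clock: 22.25
position: [0.4993, -0.0612, 0.1448]
ee_rot: [0.716, 0.699, -0.001, -0.001]
ft_force: [0.6, -0.3, -1.3]
grip_width: 0.482
grasp_force: 40.7
clock: 23.5
position: [0.4512, 0.3164, 0.1449]
ee_rot: [0.715, 0.699, -0.001, -0.0]
ft_force: [0.4, -0.6, -1.8]
grip_width: 0.478
grasp_force: 40.7
[np.float64(-0.03), np.float64(0.05), np.float64(2.59), np.float64(-0.01), np.float64(0.0), np.float64(0.02)]
```

```bash
python3 -m pendant '[[-0.03,0.05,0.4,0,0,0,-0.3],[-0.03,0.05,1,0,0,0,-0.3],[-0.03,0.05,1.6,0,0,0,-0.3],[-0.03,0.05,2.1,0,0,0,-0.3],[-0.03,0.05,2.4,0,0,0,-0.3],[-0.03,0.05,2.5,0,0,0,-0.3],[-0.03,0.05,2.54,0,0,0,-0.3],[-0.03,0.05,2.57,0,0,0,-0.3],[-0.03,0.05,2.59,0,0,0,-0.3],[-0.03,0.05,2.6,0,0,0,-0.3]]'
python3 -m pendant '[[0,0,0.01,0,0,0,-0.3],[0,0,0.02,0,0,0,-0.3],[0,0,0.03,0,0,0,-0.3],[0,0,0.03,0,0,0,-0.3],[0,0,0.03,0,0,0,-0.3],[0,0,0.03,0,0,0,-0.3],[0,0,0.03,0,0,0,-0.3],[0,0,0.03,0,0,0,-0.3],[0,0,0.03,0,0,0,-0.3],[0,0,0.03,0,0,0,-0.3]]'
```

```text
clock: 24.75
position: [0.456, 0.3133, 0.0159]
ee_rot: [0.716, 0.698, 0.0, 0.0]
ft_force: [0.0, -0.7, -1.4]
grip_width: 0.482
grasp_force: 40.7
clock: 26.0
position: [0.4559, 0.3133, 0.0144]
ee_rot: [0.716, 0.698, 0.0, 0.0]
ft_force: [-0.7, -0.5, 5.4]
grip_width: 0.477
grasp_force: 41.3
```

Contact made. I'll release, rise and go back for the second one.

```bash
python3 -m pendant '[[0,0,0,0,0,0,-0.02],[0,0,0,0,0,0,0.1],[0,0,0,0,0,0,0.3],[0,0,0,0,0,0,0.45],[0,0,0,0,0,0,0.45],[0,0,-0.4,0,0,0,0.45],[0,0,-1.2,0,0,0,0.45],[0,0,-2.2,0,0,0,0.45],[0,0,-3.2,0,0,0,0.45],[0,0,-4,0,0,0,0.45]]'
python3 -c "
from h import *
im,d=manip.camera('wrist');P,ok=cloud('wrist',d)
k=ok&np.all((P>[.4,.225,.06])&(P<[.566,.35,.095]),1);q=P[k]
c,r=cv2.minEnclosingCircle((q[:,:2]*1000).astype(np.float32)); print(k.sum(),c,r,np.percentile(q[:,2],[5,50,95]))
go([.531,-.238,.2144],88.6)"
```

```text
clock: 27.25
position: [0.4557, 0.3138, 0.2179]
ee_rot: [0.716, 0.698, 0.001, 0.0]
ft_force: [-0.1, 0.3, -0.6]
grip_width: 0.725
grasp_force: 0.0
1737 (457.8989562988281, 317.7377624511719) 21.206031799316406 [0.07371323 0.08589458 0.08739131]
[np.float64(-11.03), np.float64(1.75), np.float64(0.13), np.float64(0.05), np.float64(-0.03), np.float64(0.0)]
```

```bash
python3 -m pendant '[[-0.8,0.13,0,0,0,0,0.5],[-1.9,0.3,0,0,0,0,0.5],[-3,0.48,0,0,0,0,0.5],[-4.1,0.65,0,0,0,0,0.5],[-5.2,0.83,0,0,0,0,0.5],[-6.3,1,0,0,0,0,0.5],[-7.4,1.17,0,0,0,0,0.5],[-8.5,1.35,0,0,0,0,0.5],[-9.6,1.52,0,0,0,0,0.5],[-10.4,1.65,0,0,0,0,0.5]]'
python3 -m pendant '[[-0.4,0.06,0,0,0,0,0.5],[-0.63,0.1,0,0,0,0,0.5],[-0.63,0.1,0,0,0,0,0.5],[-0.63,0.1,0,0,0,0,0.5],[-0.63,0.1,0,0,0,0,0.5],[-0.63,0.1,0,0,0,0,0.5],[-0.63,0.1,0,0,0,0,0.5],[-0.63,0.1,0,0,0,0,0.5],[-0.63,0.1,0,0,0,0,0.5],[-0.63,0.1,0,0,0,0,0.5]]'
python3 -c "
from h import *
im,d=manip.camera('wrist');P,ok=cloud('wrist',d)
k=ok&np.all((P>[.48,-.262,.07])&(P<[.57,-.206,.094]),1);q=P[k]
c,r=cv2.minEnclosingCircle((q[:,:2]*1000).astype(np.float32)); print(k.sum(),c,r)
im,d=manip.camera('top');P,ok=cloud('top',d)
k=ok&np.all((P>[.4,.225,.06])&(P<[.566,.35,.095]),1);q=P[k]
print('tray E',k.sum(),np.percentile(q,[5,50,95],axis=0).round(3))
go([c[0]/1000,c[1]/1000-.002,.0213],88.6)"
```

```text
clock: 28.55
position: [0.5251, -0.211, 0.2153]
ee_rot: [0.716, 0.698, 0.0, 0.001]
ft_force: [-0.3, 0.5, 0.2]
grip_width: 0.748
grasp_force: 0.0
clock: 29.8
position: [0.5294, -0.2403, 0.2142]
ee_rot: [0.716, 0.698, -0.0, 0.0]
ft_force: [0.6, -0.3, 1.0]
grip_width: 0.749
grasp_force: 0.0
1816 (531.2129516601562, -235.00509643554688) 21.256946563720703
tray E 207 [[0.439 0.298 0.066]
 [0.456 0.314 0.079]
 [0.474 0.332 0.086]]
[np.float64(0.07), np.float64(0.03), np.float64(3.86), np.float64(-0.0), np.float64(0.0), np.float64(-0.01)]
```

```bash
python3 -m pendant '[[0.06,0.03,0.7,0,0,0,0.5],[0.06,0.03,1.5,0,0,0,0.5],[0.06,0.03,2.3,0,0,0,0.5],[0.06,0.03,2.9,0,0,0,0.5],[0.06,0.03,3.4,0,0,0,0.5],[0.06,0.03,3.7,0,0,0,0.5],[0.06,0.03,3.82,0,0,0,0.5],[0.06,0.03,3.86,0,0,0,0.5],[0.06,0.03,3.86,0,0,0,0.5],[0.06,0.03,3.86,0,0,0,0.4]]'
python3 -m pendant '[[0,0,0,0,0,0,0.2],[0,0,0,0,0,0,0],[0,0,0,0,0,0,-0.3],[0,0,0,0,0,0,-0.3],[0,0,0,0,0,0,-0.3],[0,0,-0.1,0,0,0,-0.3],[0,0,-0.2,0,0,0,-0.3],[0,0,-0.3,0,0,0,-0.3],[0,0,-0.35,0,0,0,-0.3],[0,0,-0.4,0,0,0,-0.3]]' 40
python3 -c "
from h import *
im,d=manip.camera('wrist');P,ok=cloud('wrist',d)
k=ok&np.all((P>[.505,-.262,.06])&(P<[.555,-.21,.125]),1);q=P[k];print(k.sum(),np.percentile(q[:,2],[5,50,80,95]).round(3))
go([.5135,.257,.145],88.6)"
```

```text
clock: 31.15
position: [0.5314, -0.2375, 0.0219]
ee_rot: [0.716, 0.698, 0.0, 0.001]
ft_force: [-0.5, 0.2, -0.1]
grip_width: 0.702
grasp_force: 0.0
clock: 32.4
position: [0.5309, -0.2373, 0.0414]
ee_rot: [0.716, 0.698, -0.0, 0.0]
ft_force: [0.4, 0.1, -1.4]
grip_width: 0.483
grasp_force: 40.5
15866 [0.076 0.107 0.109 0.112]
[np.float64(9.88), np.float64(-0.6), np.float64(-2.07), np.float64(0.0), np.float64(0.0), np.float64(-0.01)]
```

```bash
python3 -m pendant '[[0,0,-0.4,0,0,0,-0.3],[0,0,-1,0,0,0,-0.3],[0,0,-1.6,0,0,0,-0.3],[0,0,-2,0,0,0,-0.3],[0.4,-0.02,-2.1,0,0,0,-0.3],[1.1,-0.06,-2.1,0,0,0,-0.3],[1.9,-0.12,-2.1,0,0,0,-0.3],[2.8,-0.17,-2.1,0,0,0,-0.3],[3.7,-0.22,-2.1,0,0,0,-0.3],[4.6,-0.28,-2.1,0,0,0,-0.3]]'
python3 -m pendant '[[0.8,-0.05,0,0,0,0,-0.3],[1.6,-0.1,0,0,0,0,-0.3],[2.4,-0.15,0,0,0,0,-0.3],[3.2,-0.2,0,0,0,0,-0.3],[4,-0.25,0,0,0,0,-0.3],[4.6,-0.29,0,0,0,0,-0.3],[5,-0.31,0,0,0,0,-0.3],[5.2,-0.32,0,0,0,0,-0.3],[5.28,-0.32,0,0,0,0,-0.3],[5.28,-0.32,0,0,0,0,-0.3]]'
python3 -c "
from h import *; go([.5135,.257,.016],88.6)"
```

```text
clock: 33.7
position: [0.5218, -0.0041, 0.1461]
ee_rot: [0.715, 0.699, -0.0, -0.0]
ft_force: [-0.0, 1.1, -1.6]
grip_width: 0.477
grasp_force: 40.7
clock: 34.95
position: [0.5134, 0.2569, 0.1461]
ee_rot: [0.716, 0.698, -0.0, 0.0]
ft_force: [0.6, 0.7, -1.9]
grip_width: 0.478
grasp_force: 40.7
[np.float64(0.0), np.float64(0.0), np.float64(2.6), np.float64(-0.0), np.float64(0.0), np.float64(-0.01)]
```

```bash
python3 -m pendant '[[0,0,0.4,0,0,0,-0.3],[0,0,1,0,0,0,-0.3],[0,0,1.6,0,0,0,-0.3],[0,0,2.1,0,0,0,-0.3],[0,0,2.4,0,0,0,-0.3],[0,0,2.5,0,0,0,-0.3],[0,0,2.54,0,0,0,-0.3],[0,0,2.57,0,0,0,-0.3],[0,0,2.59,0,0,0,-0.3],[0,0,2.6,0,0,0,-0.3]]'
python3 -m pendant '[[0,0,0.01,0,0,0,-0.3],[0,0,0.02,0,0,0,-0.3],[0,0,0.03,0,0,0,-0.3],[0,0,0.03,0,0,0,-0.3],[0,0,0.03,0,0,0,-0.3],[0,0,0.03,0,0,0,-0.3],[0,0,0.03,0,0,0,-0.3],[0,0,0.03,0,0,0,-0.3],[0,0,0.03,0,0,0,-0.3],[0,0,0.03,0,0,0,-0.3]]'
```

```text
clock: 36.2
position: [0.5136, 0.2573, 0.0164]
ee_rot: [0.716, 0.698, 0.0, 0.0]
ft_force: [0.1, -0.0, -1.1]
grip_width: 0.483
grasp_force: 40.7
clock: 37.45
position: [0.5134, 0.2573, 0.0147]
ee_rot: [0.716, 0.698, -0.0, 0.0]
ft_force: [-0.7, -0.8, 0.9]
grip_width: 0.477
grasp_force: 40.8
```

```bash
python3 -m pendant '[[0,0,0.01,0,0,0,-0.3],[0,0,0.01,0,0,0,-0.02],[0,0,0.01,0,0,0,0.1],[0,0,0.01,0,0,0,0.3],[0,0,0.01,0,0,0,0.4],[0,0,0,0,0,0,0.4],[0,0,-0.5,0,0,0,0.4],[0,0,-1.5,0,0,0,0.4],[0,0,-2.5,0,0,0,0.4],[0,0,-3.5,0,0,0,0.4]]'
python3 -m pendant '[[-0.8,0,-3.5,0,0,0,0.4],[-1.8,0,-3.5,0,0,0,0.4],[-2.8,0,-3.5,0,0,0,0.4],[-3,0,-3.5,0,0,0,0.4],[-3,0,-3.5,0,0,0,0.4],[-3,0,-3.5,0,0,0,0.4],[-3,0,-3.5,0,0,0,0.4],[-3,0,-3.5,0,0,0,0.4],[-3,0,-3.5,0,0,0,0.4],[-3,0,-3.5,0,0,0,0.4]]'
python3 -c "
from h import *
im,d=manip.camera('scene');P,ok=cloud('scene',d)
k=ok&np.all((P>[.4,.225,.06])&(P<[.566,.35,.095]),1);q=P[k]
print(k.sum(),np.percentile(q,[2,50,98],axis=0).round(3))
save(cv2.resize(im[120:340,120:460],None,fx=2.2,fy=2.2),'end.png')"
```

```text
clock: 38.7
position: [0.5132, 0.2572, 0.1914]
ee_rot: [0.716, 0.698, 0.0, 0.0]
ft_force: [1.8, 0.6, 0.6]
grip_width: 0.702
grasp_force: 0.0
clock: 39.95
position: [0.5096, 0.1076, 0.3646]
ee_rot: [0.716, 0.698, -0.0, -0.0]
ft_force: [-0.1, 0.1, 0.2]
grip_width: 0.701
grasp_force: 0.0
376 [[0.443 0.241 0.061]
 [0.502 0.277 0.08 ]
 [0.534 0.331 0.086]]
```

View pics/end.png

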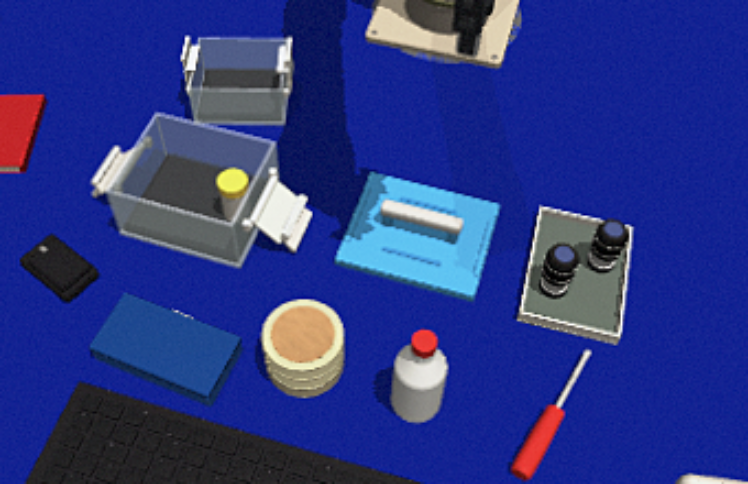

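The final view shows both eyepieces upright in the tray at (560,268) and (608,243). The lid is flat with its handle up at (418,235), both clips are open, and the pot is still standing at (232,190).

```bash
python3 -c "
from workcell import manip
print(manip.hand_in())"
```

```text
the job is handed in; nothing more can be done
None
```

I handed the job in at about 40 s with no verdict returned; the last picture shows both clips open, the lid flat on the bench with its handle up, both eyepieces upright in the tray, and the objective pot and bystanders in place.

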